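# Wedge the seized foot of a rocking laboratory balance

## Robot

A 6-joint arm with a two-finger parallel gripper is mounted at the origin on a cart in front of the work surface, level with it; the furniture and walls round the work are solid. World frame = base frame: x ahead of the robot, y to its left, z up, the work surface at z = 0. Lengths are in m, angles in rad, forces in N, time in s.
With the tool pointing down it reaches from about 0.375 to 0.9 m from the base axis. Payload 3.1 kg.
Tool frame: the origin (TCP) lies on the centre line of the jaws, within the pads' length; the fingertips stand 22 mm ahead of it and the grasp point (between the pads) lies 3 mm ahead of it; z points along the fingers, y is the line along which they close (so a half turn about z gives the same grasp; the last joint's range is limited). The gripper opens to 85 mm and grips with 20 to 120 N. Pads are 22 mm wide; open, the fingers measure 114 mm over their backs; the gripper's body (76 mm by 85 mm) begins 54 mm behind the grasp point. The pads swing forward as they close: fully open they stand 13 mm farther back than shut.
Start: joints at [-1.363, 0.527, 1.433, -0, 1.181, -0.178], TCP at [0.236, -0.579, 0.253] pointing down, gripper open.
Joint ranges: [-3.08, 3.08], [-0.75, 2.2], [0.22, 2.44], [-1.43, 4.57], [0, 2.65], [-2.85, 2.85]. Speed limits (rad/s): [2.79, 2.79, 3.14, 3.14, 3.14, 3.14].

## Interface

Orientations are given as a unit quaternion [x, y, z, w].
In Python, from station import sense, eyes, job gives the robot as it stands.
- The arm moves only by the shell command python3 -m pendant 'ROWS' [FORCE]. ROWS is rows parted by semicolons, their numbers by spaces, 1 to 20 of them, each of 5 numbers: dx, dy, dz in m, then a turn about the tool's z in rad, then the opening from 0.0 (shut) to 1.0 (fully open); each row is the pose to reach, as a shift and turn from the pose commanded when the command began, along the tool's axes at that moment; what a row does not reach only later rows make up. A row lasts 1/10 s, in which the tool goes at most 0.05 m and 0.15 rad, less where a joint would pass 70% of its speed; a pose out of reach is approached as far as the arm can. The fingers move at their own pace and stop on an object; FORCE is the grip in N (left out, the last holds). Time passes only in rows, so rows that do not move let the fingers close. It prints the time, the measured TCP pose, the force, the opening and the grip force at its end.
- sense(): the state, without advancing time (a new reading comes with each control period).
- eyes.snapshot(name): name is "scene" or "side" or "wrist"; returns a dict with "pixels" (480x640x3 uint8, red, green, blue), "range_z" (480x640 float32, m along the optical axis (not along the pixel's ray), 0 where there is no reading), "fov_y" (degrees; the focal length in pixels is half the picture's height over the tangent of half this angle, whatever the lens; pixels are square), "cx", "cy" (the principal point, pixels), "k1" (the pictures are not rectified: a ray, as slopes to the right and down, at radius r is drawn at 1 + k1 r^2 times it, then the intrinsics apply), "R" (3x3) and "t" (3): a world point X has camera coordinates R X + t; the wrist camera has in their place "hand_eye" (4x4, takes a point from camera to tool coordinates, whose origin is the TCP and whose axes are the flange's). Camera axes: x right, y down, z forward; pixel columns grow to the right and rows downward; lengths in m; the calibration is good to about 2 mm. A picture is of the moment at which its call begins: read the wrist's pose just before it.
- job.sign_off(): hands the job in; it is judged then, once.
The state is a dict: "t": time; "q": joint angles; "qd": joint speeds; "tau": joint torques, N m; "tcp_pos": TCP position; "tool_rot": TCP orientation; "force": force on the tool from outside, world axes, zero at the start; "ft_torque": the same for the moment, N m; "finger_gap": opening from 0.0 (shut) to 1.0 (fully open); "gripper_force": force on a finger pad.
Only numpy, scipy, OpenCV 4.12 (cv2) and the standard library are available. Lean on these libraries where they do the work, as an engineer would, in place of code of your own. Each camera call takes 0.05 s, during which the arm holds its last target. There are 200 camera calls.

## Task

The laboratory balance rocks because its front right levelling foot is seized short of the bench. Push the orange levelling wedge, thin end first, under that foot until it jams tight, feeling for the moment it binds, so that the balance is neither jacked up out of level nor shoved along the bench. Then let go of the wedge and press down on that corner of the housing with about 10 newtons to check that it no longer rocks, and leave the balance standing on the tight wedge with the things around it undisturbed.

Things in the scene. Friction and masses are not known exactly. Their poses are not given: they have to be found in the camera images.
- balance: lab balance, grey housing 210 (x) x 190 (y) mm, flat top 66 mm, underside 24 mm above the bench; sloping console at mid-front (to 85 mm), round steel pan behind; 2.4 to 3.3 kg, loose. Origin at bench level under its centre; x to its back, y to its left, z up. Four grey feet, 30 mm diameter, at x = +-85, y = +-75 mm: three stand on the bench, the front right one (at -85, -75) hangs free
- low_foot (a point): bench-level point (z = 0) straight below the axis of the seized front right foot. The foot is a flat disc of 30 mm diameter; its underside is 5 to 12 mm above the bench, different each time and not measured. Axes as the balance's. Unsupported, the balance tips onto this foot when that corner is pressed with about 5 N
- low_corner (a point): where to press: point on the housing's flat top straight above the seized foot, 66 mm above the bench, 20 mm in from the front and right edges. The flat area round it is about 40 mm wide; the raised console begins 39 mm to its left
- wedge: orange plastic levelling wedge, 145 (x) x 34 (y) mm, loose, 60 g. Origin on its flat underside at mid-length; x to the thin end, z up. Tail (x = -72.5 to -47.5): flat top 20 mm high, upright sides to grip and an upright end face to push on. From there the top slopes evenly down to 2 mm at the thin end (0.15 mm per mm). Holds by friction once jammed
- wedge_tip (a point): middle of the wedge's thin end, on the underside (x = +72.5 mm of the wedge). The push needed along the bench is under 1 N until the slope meets the foot's edge, then climbs within a few mm of travel: at 6 to 10 N the wedge is tight; beyond some 12 to 22 N (it varies) the balance is jacked up or shoved along
- jar: bystander: small glass sample jar with white cap, 46 mm diameter, 78 mm high, to the right of the balance; origin under its centre
- cup: bystander: specimen cup with a white lid, 60 mm diameter, 60 mm high, to the left of the balance; origin under its centre

How it is judged:
By the outcome, as a careful person would: the job done as asked, in the order asked, and still so for the second after the job is handed in, with the robot touching nothing.
It also fails if it takes over 64 s, if anything falls off the work surface, if the arm or the gripper's body presses on something with over 40 N, if the wrist force passes 120 N, or if a joint passes its speed limit or range.

## Working session

There is one attempt and no reset: what is moved stays moved. The work goes in short steps, Python scripts to look and compute and a shell command to move; the robot and the scene stay as the last step left them, time stands still between calls to the robot, and variables do not carry over. Pictures are saved under pics/ and viewed, at most 11 in all, crops included, and the job is handed in when it is done.

```bash
ls; mkdir -p pics
cat > h.py <<'E'
import numpy as np, cv2, pickle
from scipy.spatial.transform import Rotation as Ro
from station import sense, eyes, job
def snap(n):
    s=sense(); d=eyes.snapshot(n)
    if n=="wrist":
        H=np.array(d["hand_eye"]); T=np.eye(4); T[:3,:3]=Ro.from_quat(s["tool_rot"]).as_matrix(); T[:3,3]=s["tcp_pos"]
        C=T@H; d["R"]=C[:3,:3].T; d["t"]=-C[:3,:3].T@C[:3,3]
    d["R"]=np.array(d["R"]);d["t"]=np.array(d["t"]); return d
def K(d):
    f=240/np.tan(np.radians(d["fov_y"])/2); return np.array([[f,0,d["cx"]],[0,f,d["cy"]],[0,0,1.]]),np.array([d["k1"],0,0,0.])
def rays(d,uv):
    k,c=K(d); p=cv2.undistortPoints(np.array(uv,float).reshape(-1,1,2),k,c).reshape(-1,2)
    return np.c_[p,np.ones(len(p))]
def plane(d,uv,z):
    r=rays(d,uv)@d["R"]; o=-d["R"].T@d["t"]; return o+r*((z-o[2])/r[:,2])[:,None]
def depth(d,uv):
    uv=np.array(uv,float).reshape(-1,2); i=uv.round().astype(int); z=d["range_z"][i[:,1],i[:,0]]
    return (rays(d,uv)*z[:,None]-d["t"])@d["R"]
def proj(d,X):
    k,c=K(d); return cv2.projectPoints(np.array(X,float).reshape(-1,1,3),cv2.Rodrigues(d["R"])[0],d["t"],k,c)[0].reshape(-1,2)
def save(d,n): cv2.imwrite("pics/"+n,cv2.cvtColor(d["pixels"],cv2.COLOR_RGB2BGR))
def load(n): return pickle.load(open(n+".pkl","rb"))
E
python3 - <<'E'
from h import *
s=sense(); print(s["t"],s["tcp_pos"],s["tool_rot"],s["force"],s["finger_gap"])
for n in ("scene","side","wrist"):
    d=snap(n); pickle.dump(d,open(n+".pkl","wb")); save(d,n+"0.png"); print(n,-d["R"].T@d["t"],d["fov_y"],d["k1"])
a=[cv2.imread(f"pics/{n}0.png") for n in("scene","side")]
E
```

```text
pics
0.0 [ 0.23565354 -0.57815188  0.25233495] [ 9.81353273e-01  1.92209700e-01 -3.23174110e-05 -1.08839315e-03] [-0.39409404  0.28972805  0.50005131] 1.002897292797401
scene [0.06930275 0.78399212 0.56306214] 45.960953906764175 -0.17191149462581334
side [0.38651458 0.54035926 0.64888012] 55.4111081529943 -0.0216438427499236
wrist [ 0.30296635 -0.55198123  0.37431592] 59.93539296327163 -0.04767768732152338
```

View pics/scene0.png

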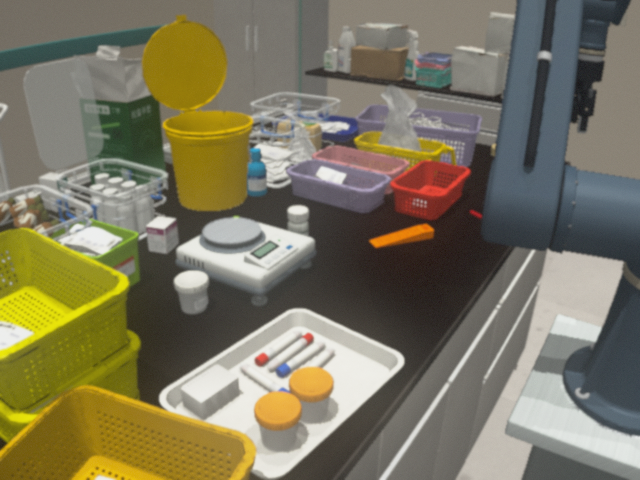

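View pics/side0.png

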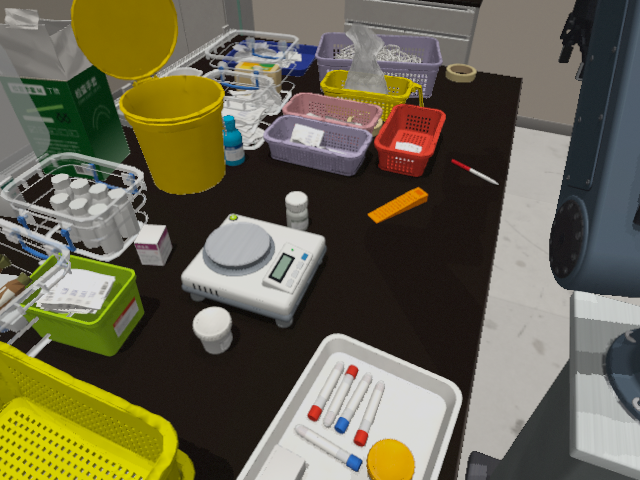

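The scene and side views agree. The balance is near side (255,265) with its console towards the robot, and its front right corner is near (325,240). The wedge lies at (400,205), thin end at about (370,218) and tail at (427,193). The jar is at (297,210) and the cup at (213,330).

```bash
cat > m.py <<'E'
from h import *
def cloud(d):
    v,u=np.mgrid[0:480,0:640]; uv=np.c_[u.ravel(),v.ravel()]; P=depth(d,uv); return P.reshape(480,640,3)
def orange(d,P):
    h=cv2.cvtColor(d["pixels"],cv2.COLOR_RGB2HSV); m=cv2.inRange(h,(7,180,120),(20,255,255))
    m[(P[...,2]>0.035)|(P[...,2]<-0.01)|(d["range_z"]==0)]=0
    n,l,st,c=cv2.connectedComponentsWithStats(m)
    return m,l,st,c
if __name__=="__main__":
  for n in("scene","side","wrist"):
    d=load(n); P=cloud(d); m,l,st,c=orange(d,P)
    for i in range(1,len(st)):
        if st[i,4]>150:
            Q=P[l==i]; r=cv2.minAreaRect(Q[:,:2].astype(np.float32)*1000)
            print(n,"orange",st[i,4],c[i].round(),Q.mean(0).round(3),"zmax",np.percentile(Q[:,2],98).round(4),np.array(r[0]).round(1),np.array(r[1]).round(1),round(r[2],1),cv2.boxPoints(r).round().tolist())
    # housing flat top
    if n=="wrist": continue
    X=plane(d,[(255,265) if n=="side" else (245,255)],0.066)[0]; print("rough",X.round(3))
    g=d["pixels"].min(2)>120
    near=np.linalg.norm(P[...,:2]-X[:2],axis=2)<0.2
    for lo,hi in((0.060,0.072),):
        q=g&near&(P[...,2]>lo)&(P[...,2]<hi); k=cv2.morphologyEx(q.astype(np.uint8),cv2.MORPH_OPEN,np.ones((3,3)))
        nn,l,st,c=cv2.connectedComponentsWithStats(k); i=1+st[1:,4].argmax(); Q=P[l==i]
        r=cv2.minAreaRect(Q[:,:2].astype(np.float32)*1000); print(n,"top",len(Q),np.median(Q[:,2]),r,cv2.boxPoints(r).round().tolist())
    o=near&(P[...,2]>0.03)&(P[...,2]<0.095)
    for lo,hi in((0.055,0.063),(0.073,0.082)):
        q=(near&(P[...,2]>lo)&(P[...,2]<hi)).astype(np.uint8); nn,l,st,c=cv2.connectedComponentsWithStats(q)
        for i in range(1,nn):
            if st[i,4]>60: Q=P[l==i]; print(n,lo,st[i,4],c[i].round(),Q.mean(0).round(3),Q.min(0).round(3),Q.max(0).round(3))
E
python3 m.py
```

```text
scene orange 805 [404. 235.] [ 0.517 -0.268  0.01 ] zmax 0.021 [ 518.5 -282.7] [183.4  76.8] 66.1 [[446.0, -351.0], [517.0, -382.0], [591.0, -214.0], [521.0, -183.0]]
rough [0.68  0.082 0.066]
scene top 2386 0.06619910595435677 ((711.256103515625, 40.35076141357422), (204.86770629882812, 187.5688018798828), 1.5142028331756592) [[606.0, 131.0], [611.0, -56.0], [816.0, -51.0], [811.0, 137.0]]
scene 0.055 663 [247. 263.] [0.665 0.095 0.059] [ 0.606 -0.052  0.055] [0.809 0.139 0.063]
scene 0.055 516 [191. 280.] [0.708 0.196 0.058] [0.678 0.165 0.055] [0.739 0.225 0.061]
scene 0.073 69 [295. 212.] [ 0.7   -0.11   0.077] [ 0.683 -0.118  0.073] [ 0.722 -0.103  0.081]
scene 0.073 258 [226. 225.] [0.775 0.026 0.081] [ 0.735 -0.016  0.078] [0.803 0.079 0.082]
scene 0.073 636 [268. 250.] [0.644 0.057 0.077] [0.619 0.001 0.073] [0.668 0.104 0.082]
side orange 866 [399. 204.] [ 0.519 -0.266  0.009] zmax 0.0198 [ 517.8 -276.8] [173.3  56.2] 60.0 [[450.0, -338.0], [499.0, -366.0], [585.0, -216.0], [537.0, -188.0]]
rough [0.7   0.066 0.066]
side top 4195 0.06471164200589616 ((712.39697265625, 41.47759246826172), (202.83096313476562, 183.7726593017578), 1.3126914501190186) [[609.0, 131.0], [613.0, -53.0], [816.0, -48.0], [812.0, 136.0]]
side 0.055 848 [263. 286.] [0.668 0.096 0.06 ] [ 0.607 -0.052  0.055] [0.809 0.136 0.063]
side 0.055 913 [211. 322.] [0.71  0.195 0.058] [0.682 0.164 0.055] [0.741 0.224 0.062]
side 0.073 202 [295. 200.] [ 0.705 -0.118  0.076] [ 0.684 -0.134  0.073] [ 0.727 -0.102  0.079]
side 0.073 1883 [237. 244.] [0.747 0.042 0.08 ] [ 0.692 -0.015  0.077] [0.805 0.098 0.082]
side 0.073 851 [282. 265.] [0.65  0.057 0.077] [0.624 0.004 0.073] [0.668 0.104 0.082]
```

View pics/wrist0.png

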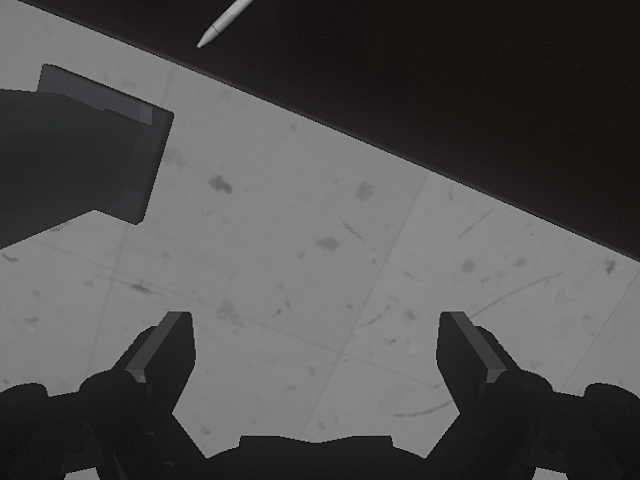

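```bash
python3 -m pendant '0.329 -0.142 0.09 -0.66 1;0.329 -0.142 0.09 -0.66 1;0.329 -0.142 0.09 -0.66 1;0.329 -0.142 0.09 -0.66 1;0.329 -0.142 0.09 -0.66 1;0.329 -0.142 0.09 -0.66 1;0.329 -0.142 0.09 -0.66 1;0.329 -0.142 0.09 -0.66 1;0.329 -0.142 0.09 -0.66 1;0.329 -0.142 0.09 -0.66 1;0.329 -0.142 0.09 -0.66 1;0.329 -0.142 0.09 -0.66 1'
cat > w.py <<'E'
from h import *
import sys
s=sense(); d=snap("wrist"); pickle.dump(d,open(sys.argv[1]+".pkl","wb")); save(d,sys.argv[1]+".png")
h=cv2.cvtColor(d["pixels"],cv2.COLOR_RGB2HSV); m=cv2.inRange(h,(7,150,90),(20,255,255))
n,l,st,c=cv2.connectedComponentsWithStats(m); i=1+st[1:,4].argmax(); m=(l==i).astype(np.uint8)
r=cv2.minAreaRect(cv2.findContours(m,0,2)[0][0]); b=cv2.boxPoints(r); print("px",st[i],b.round().tolist())
Z=d["range_z"]; v,u=np.nonzero(m); P=depth(d,np.c_[u,v]); print("z pct",np.percentile(P[:,2],[2,50,98]).round(4))
hull=cv2.approxPolyDP(cv2.convexHull(cv2.findContours(m,0,2)[0][0]),4,True).reshape(-1,2); print("hull",hull.tolist())
print("z0 ",plane(d,hull,0).round(4).tolist()); print("z20",plane(d,hull,.02).round(4).tolist())
E
python3 w.py w1
```

```text
t: 1.35
tcp_pos: [0.4862, -0.3246, 0.1637]
tool_rot: [0.867, 0.499, 0.0, 0.0]
force: [-1.0, -0.2, -0.3]
finger_gap: 0.997
gripper_force: 0.0
px [ 289    2   78  241 6021] [[285.0, 239.0], [301.0, 2.0], [371.0, 7.0], [355.0, 244.0]]
z pct [0.0001 0.0051 0.0207]
hull [[302, 2], [356, 8], [365, 56], [357, 163], [330, 242], [289, 187]]
z0  [[0.5505, -0.1979, 0.0], [0.5778, -0.2177, 0.0], [0.5692, -0.2452, 0.0], [0.5322, -0.3021, 0.0], [0.4887, -0.3415, 0.0], [0.4838, -0.2929, 0.0]]
z20 [[0.5485, -0.2024, 0.02], [0.5739, -0.2208, 0.02], [0.566, -0.2464, 0.02], [0.5315, -0.2993, 0.02], [0.4911, -0.336, 0.02], [0.4865, -0.2908, 0.02]]
```

View pics/w1.png

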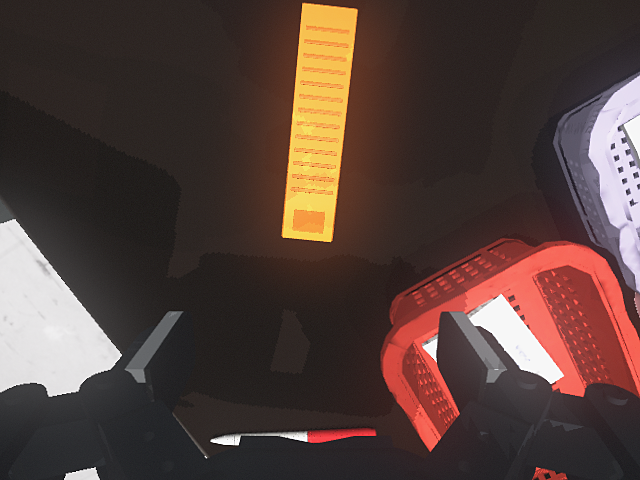

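The wrist view shows the wedge with its thin end at (303,3)–(357,9) and its tail top edge at (282,238)–(331,242). The red basket starts near column 380, row 300.

```bash
python3 - <<'E'
from h import *
d=load("w1"); h=cv2.cvtColor(d["pixels"],cv2.COLOR_RGB2HSV); m=cv2.inRange(d["pixels"],(180,90,0),(255,255,140))
m=cv2.morphologyEx(m,cv2.MORPH_CLOSE,np.ones((5,5)));m[250:]=0
n,l,st,c=cv2.connectedComponentsWithStats(m); i=1+st[1:,4].argmax(); ct=cv2.findContours((l==i).astype(np.uint8),0,2)[0][0]
r=cv2.minAreaRect(ct); hull=cv2.approxPolyDP(cv2.convexHull(ct),4,True).reshape(-1,2); print(hull.tolist())
A=plane(d,[(303,3),(357,9)],.002); B=plane(d,[(282,238),(331,242)],.02); a,b=A.mean(0),B.mean(0)
print(A,B,np.linalg.norm(A[0]-A[1]),np.linalg.norm(B[0]-B[1]),np.linalg.norm((a-b)[:2]),np.degrees(np.arctan2(*(a-b)[1::-1])),(a+b)/2)
print("B depth",depth(d,[(290,233),(325,236),(308,200)]).round(4).tolist())
# cross-view height: triangulate tail centre & tip using side image
s=load("side")
print("proj in side",proj(s,np.r_[A,B]).round(1).tolist(),"scene",proj(load("scene"),np.r_[A,B]).round(1).tolist())
# basket
P=depth(d,[(u,v) for v in range(230,470,4) for u in range(380,640,4)]); px=d["pixels"][230:470:4,380:640:4].reshape(-1,3).astype(int)
R=P[(px[:,0]>130)&(px[:,1]<90)&(P[:,2]>.0)]; u=(a-b)/np.linalg.norm(a-b); u[2]=0; w=np.array([-u[1],u[0],0])
L=(R-b); print("basket along",np.percentile(L@u,[1,50,99]),"left",np.percentile(L@w,[1,50,99]),"z",np.percentile(R[:,2],[5,95]))
near=R[(L@u>-0.03)]; print((L[L@u>-0.03]@w).max() if len(near) else None)
E
python3 - <<'E'
import cv2
a=cv2.imread('pics/side0.png')[170:270,280:450]; cv2.imwrite('pics/sidecrop.png',cv2.resize(a,None,fx=4.5,fy=4.5,interpolation=2))
E
```

```text
[[302, 3], [357, 10], [330, 241], [281, 235]]
[[ 0.55053556 -0.19914907  0.002     ]
 [ 0.57767488 -0.21880034  0.002     ]] [[ 0.46487063 -0.31758974  0.02      ]
 [ 0.49163492 -0.33634867  0.02      ]] 0.03350693078239313 0.032683707155910235 0.14592239382542932 53.96047559523504 [ 0.521179   -0.26797195  0.011     ]
B depth [[0.4713, -0.3172, 0.0205], [0.4903, -0.3305, 0.0208], [0.4928, -0.3042, 0.0203]]
proj in side [[376.6, 221.7], [367.4, 213.3], [428.4, 193.1], [418.7, 185.9]] scene [[375.9, 246.4], [369.2, 239.8], [434.5, 229.2], [426.8, 223.4]]
basket along [-0.12339513 -0.03514221  0.02614136] left [-0.2214032  -0.13377837 -0.05220961] z [0.00711702 0.07312776]
0.001922991955426957
```

View pics/sidecrop.png

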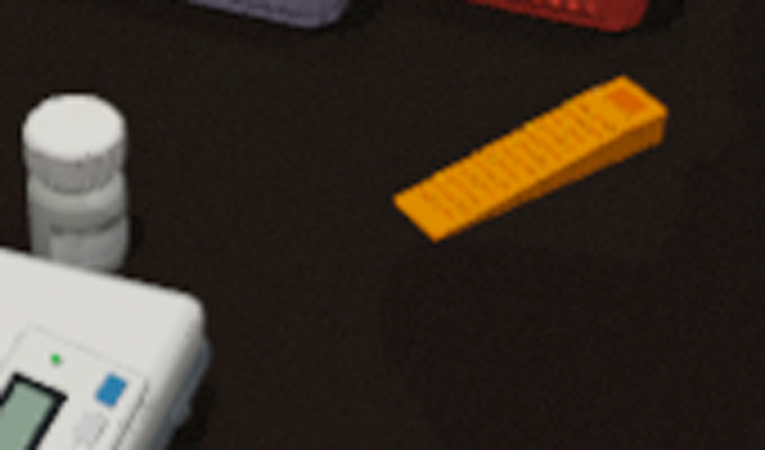

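```bash
python3 -m pendant '0.004 -0.004 0 0.1 0.6;0.007 -0.004 0.05 0.1 0.6;0.007 -0.004 0.08 0.1 0.6;0.007 -0.004 0.08 0.1 0.6;0.007 -0.004 0.08 0.1 0.6'
python3 - <<'E'
from h import *
s=sense();p=np.array(s["tcp_pos"]); R=Ro.from_quat(s["tool_rot"]).as_matrix(); print(p,np.degrees(np.arctan2(R[1,0],R[0,0])),s["force"])
u=np.array([.588,.809,0]); t=np.array([.5212,-.268,0])-.059*u; t[2]=.026
print("shift",R.T@(t-p))
d=snap("wrist"); save(d,"w2.png")
E
```

```text
t: 1.9
tcp_pos: [0.4867, -0.3159, 0.0835]
tool_rot: [0.89, 0.455, -0.0, -0.0]
force: [-0.3, -0.7, 0.5]
finger_gap: 0.602
gripper_force: 0.0
[ 0.48669911 -0.31586381  0.08351586] 54.18000759158122 [-0.33526208 -0.73882062  0.49483298]
shift [-5.35350031e-06 -2.15854476e-04  5.75159215e-02]
```

View pics/w2.png

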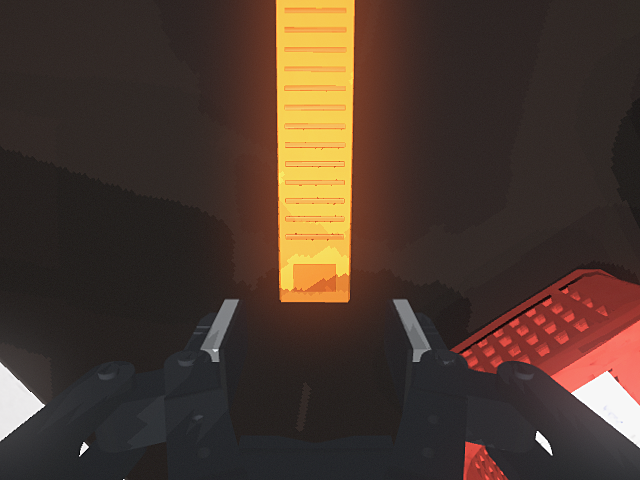

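Run:
```python
from h import *
for n in("w1","side","scene"):
    d=load(n); v,u=np.nonzero((d["pixels"][...,0].astype(int)>110)&(d["pixels"][...,1]<80)&(d["range_z"]>0))
    P=depth(d,np.c_[u,v]); a=np.array([.588,.809]); w=np.array([-.809,.588]); L=P[:,:2]-np.array([.4865,-.3157])
    x,y=L@a,L@w
    for lo,hi in((-.06,-.045),(-.045,-.03),(-.03,-.011),(-.011,.011),(.011,.03),(.03,.045)):
        k=(x>lo)&(x<hi)&(y>-.2)&(y<-.03)&(P[:,2]>.0)&(P[:,2]<.1)
        if k.sum()>3: print(n,lo,hi,k.sum(),"left max",np.sort(y[k])[-4:].round(3),P[k][np.argsort(y[k])[-4:],2].round(3))
```

```text
w1 -0.06 -0.045 2363 left max [-0.052 -0.052 -0.052 -0.051] [0.07  0.067 0.067 0.068]
w1 -0.045 -0.03 2787 left max [-0.058 -0.058 -0.058 -0.058] [0.071 0.065 0.07  0.067]
w1 -0.03 -0.011 2871 left max [-0.076 -0.076 -0.076 -0.076] [0.07  0.069 0.068 0.072]
w1 -0.011 0.011 1524 left max [-0.102 -0.102 -0.102 -0.102] [0.069 0.068 0.071 0.068]
w1 0.011 0.03 173 left max [-0.132 -0.132 -0.132 -0.131] [0.067 0.065 0.068 0.069]
side -0.06 -0.045 163 left max [-0.05  -0.049 -0.049 -0.049] [0.066 0.066 0.065 0.065]
side -0.045 -0.03 223 left max [-0.055 -0.055 -0.054 -0.053] [0.065 0.07  0.066 0.065]
side -0.03 -0.011 241 left max [-0.074 -0.074 -0.07  -0.07 ] [0.064 0.071 0.065 0.064]
side -0.011 0.011 201 left max [-0.099 -0.098 -0.097 -0.096] [0.067 0.066 0.064 0.067]
side 0.011 0.03 32 left max [-0.132 -0.128 -0.127 -0.121] [0.067 0.068 0.072 0.067]
scene -0.06 -0.045 239 left max [-0.049 -0.049 -0.047 -0.046] [0.067 0.07  0.069 0.069]
scene -0.045 -0.03 220 left max [-0.054 -0.053 -0.043 -0.037] [0.072 0.067 0.    0.001]
scene -0.03 -0.011 279 left max [-0.074 -0.073 -0.073 -0.069] [0.069 0.067 0.064 0.066]
scene -0.011 0.011 260 left max [-0.092 -0.051 -0.05  -0.049] [0.069 0.001 0.001 0.003]
scene 0.011 0.03 34 left max [-0.048 -0.048 -0.046 -0.045] [0.001 0.    0.002 0.001]
```

The basket is clear of the fingers, so I descend, grip and lift slightly.

```bash
python3 -m pendant '0 0 0.03 0 0.6;0 0 0.05 0 0.6;0 0 0.0575 0 0.6;0 0 0.0575 0 0.6;0 0 0.0575 0 0.6;0 0 0.0575 0 0;0 0 0.0575 0 0;0 0 0.0575 0 0;0 0 0.0575 0 0;0 0 0.0575 0 0;0 0 0.0575 0 0' 40
```

```text
t: 3.05
tcp_pos: [0.4877, -0.3158, 0.0274]
tool_rot: [0.89, 0.456, 0.0, 0.001]
force: [-0.5, 0.5, 6.3]
finger_gap: 0.383
gripper_force: 40.9
```

```bash
cat > g.py <<'E'
from h import *
import sys
x,y,z,yaw=map(float,sys.argv[1:5])
s=sense();p=np.array(s["tcp_pos"]); R=Ro.from_quat(s["tool_rot"]).as_matrix(); c=np.degrees(np.arctan2(R[1,0],R[0,0]))
print("t",s["t"],p.round(4),c.round(2),np.array(s["force"]).round(2),s["finger_gap"],"shift",(R.T@(np.array([x,y,z])-p)).round(4),"turn",round(-np.radians(yaw-c),4),"q",np.round(s["q"],2))
E
python3 g.py .457 -.040 .06 1.4; python3 -c "
from h import *
d=load('side'); P=depth(d,[(330,338),(345,336),(440,365),(460,380),(335,360)]); print(P.round(3).tolist())"
```

```text
t 3.05 [ 0.4877 -0.3158  0.0274] 54.26 [-0.51  0.54  6.33] 0.38262291927301756 shift [ 0.2059 -0.186  -0.0332] turn 0.9225 q [-0.77  0.8   1.69 -0.    0.65 -0.14]
[[0.532, 0.135, 0.029], [0.51, 0.123, 0.029], [0.355, 0.099, 0.0], [0.321, 0.113, -0.002], [0.515, 0.154, 0.002]]
```

```bash
python3 -m pendant '0 0 -0.02 0 0;0 0 -0.033 0 0;0.206 -0.186 -0.033 0.922 0;0.206 -0.186 -0.033 0.922 0;0.206 -0.186 -0.033 0.922 0;0.206 -0.186 -0.033 0.922 0;0.206 -0.186 -0.033 0.922 0;0.206 -0.186 -0.033 0.922 0;0.206 -0.186 -0.033 0.922 0;0.206 -0.186 -0.033 0.922 0;0.206 -0.186 -0.033 0.922 0;0.206 -0.186 -0.033 0.922 0;0.206 -0.186 -0.033 0.922 0' 
python3 g.py .457 -.040 .0275 1.4
python3 - <<'E'
from h import *
d=snap("wrist"); pickle.dump(d,open("w3.pkl","wb")); save(d,"w3.png")
E
```

```text
t: 4.35
tcp_pos: [0.4568, -0.0402, 0.0589]
tool_rot: [1.0, 0.012, 0.0, 0.0]
force: [-0.6, -0.1, -0.6]
finger_gap: 0.386
gripper_force: 40.1
t 4.35 [ 0.4568 -0.0402  0.0589] 1.36 [-0.62 -0.12 -0.65] 0.3855563138785429 shift [ 0.0002 -0.0002  0.0314] turn -0.0008 q [-0.33  0.67  1.99 -0.    0.48  1.21]
```

View pics/w3.png

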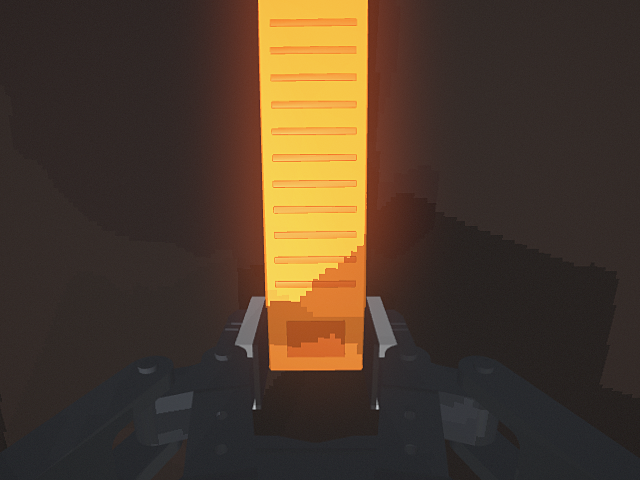

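The wedge is held straight and centred between the pads, with its tail end at (268–363,370). Next I lower it to the bench and check its alignment with the foot.

```bash
python3 -m pendant '0 0 0.015 0 0;0 0 0.025 0 0;0 0 0.029 0 0;0 0 0.0305 0 0;0 0 0.0305 0 0;0 0 0.0305 0 0' 
python3 g.py .457 -.040 .0275 1.4
python3 - <<'E'
from h import *
from m import cloud
d=snap("side"); pickle.dump(d,open("s1.pkl","wb")); a=cv2.cvtColor(d["pixels"],cv2.COLOR_RGB2BGR)[150:350,180:480]; cv2.imwrite("pics/s1.png",cv2.resize(a,None,fx=2.6,fy=2.6,interpolation=2))
e=snap("scene"); pickle.dump(e,open("c1.pkl","wb"))
th=np.radians(1.4); R=np.array([[np.cos(th),-np.sin(th)],[np.sin(th),np.cos(th)]])
c=np.array([.7118,.0409]); print("foot",c+R@[-.085,-.075])
for n,x in(("side",d),("scene",e)):
    P=cloud(x); g=(x["pixels"].min(2)>120)&(np.linalg.norm(P[...,:2]-c,axis=2)<.16)&(abs(P[...,2]-.066)<.005)
    Q=P[g][:,:2]; L=(Q-c)@R; print(n,np.percentile(L,[.5,99.5],axis=0).round(4).tolist())
    f=[(*(c+R@[sx*.085,sy*.075]),0.0) for sx,sy in((-1,-1),(-1,1),(1,1))]; print(proj(x,f).round(1).tolist())
E
```

```text
t: 5.0
tcp_pos: [0.4565, -0.0393, 0.0285]
tool_rot: [1.0, 0.012, 0.0, 0.0]
force: [0.6, -0.2, 0.2]
finger_gap: 0.385
gripper_force: 40.1
t 5.0 [ 0.4565 -0.0393  0.0285] 1.42 [ 0.58 -0.17  0.2 ] 0.38515987716025424 shift [0.0005 0.0007 0.001 ] turn 0.0004 q [-0.33  0.74  2.    0.    0.4   1.22]
foot [ 0.62865779 -0.03615435]
side [[-0.0995, -0.1477], [0.1, 0.0913]]
[[314.7, 263.2], [284.0, 321.5], [199.0, 295.2]]
scene [[-0.1021, -0.1516], [0.0983, 0.0925]]
[[303.6, 267.8], [258.7, 301.9], [189.7, 275.8]]
```

View pics/s1.png

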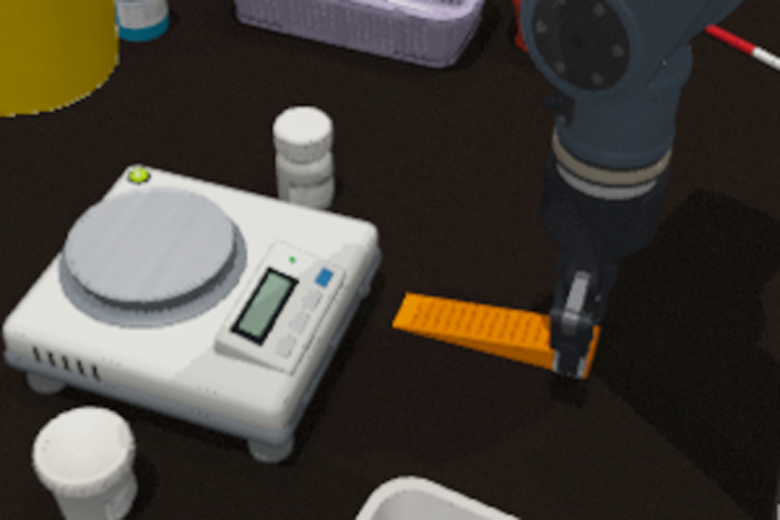

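```bash
cat > ok.py <<'E'
from station import sense
import sys
s=sense(); f=s["force"]; print(round(s["t"],2),"x",round(s["tcp_pos"][0],4),"z",round(s["tcp_pos"][2],4),"f",[round(v,2) for v in f],flush=True)
sys.exit(f[0]<-float(sys.argv[1]))
E
python3 -m pendant '0 0.001 0.001 0 0;0.01 0.001 0.001 0 0;0.02 0.001 0.001 0 0;0.03 0.001 0.001 0 0;0.038 0.001 0.001 0 0;0.042 0.001 0.001 0 0;0.042 0.001 0.001 0 0;0.042 0.001 0.001 0 0' >/dev/null; python3 ok.py 2.5 &&
python3 -m pendant '0.001 0 0 0 0;0.002 0 0 0 0;0.003 0 0 0 0;0.003 0 0 0 0' >/dev/null; python3 ok.py 2.5 && 
python3 -m pendant '0.001 0 0 0 0;0.002 0 0 0 0;0.003 0 0 0 0;0.003 0 0 0 0' >/dev/null; python3 ok.py 2.5 &&
python3 -m pendant '0.001 0 0 0 0;0.002 0 0 0 0;0.003 0 0 0 0;0.003 0 0 0 0' >/dev/null; python3 ok.py 2.5 && 
python3 -m pendant '0.001 0 0 0 0;0.002 0 0 0 0;0.003 0 0 0 0;0.003 0 0 0 0' >/dev/null; python3 ok.py 2.5
python3 g.py .5 -.0395 .0275 1.4
```

```text
5.9 x 0.4987 z 0.0274 f [np.float64(1.25), np.float64(-0.21), np.float64(0.05)]
5.9 x 0.4987 z 0.0274 f [np.float64(1.25), np.float64(-0.21), np.float64(0.05)]
5.9 x 0.4987 z 0.0274 f [np.float64(1.25), np.float64(-0.21), np.float64(0.05)]
5.9 x 0.4987 z 0.0274 f [np.float64(1.25), np.float64(-0.21), np.float64(0.05)]
5.9 x 0.4987 z 0.0274 f [np.float64(1.25), np.float64(-0.21), np.float64(0.05)]
t 5.9 [ 0.4987 -0.0392  0.0274] 1.42 [ 1.25 -0.21  0.05] 0.3841459047064434 shift [ 0.0013  0.0003 -0.0001] turn 0.0004 q [-0.3   0.76  1.89  0.    0.49  1.24]False
False
False
False
False
```

```bash
sed -i 's/sys.exit(\(.*\))$/sys.exit(int(\1))/; s/round(v,2)/float(round(v,2))/' ok.py
python3 ok.py 2.5 &&
python3 -m pendant '0.001 0 0 0 0;0.002 0 0 0 0;0.003 0 0 0 0;0.003 0 0 0 0' >/dev/null; python3 ok.py 2.5 && 
python3 -m pendant '0.001 0 0 0 0;0.002 0 0 0 0;0.003 0 0 0 0;0.003 0 0 0 0' >/dev/null; python3 ok.py 2.5 &&
python3 -m pendant '0.001 0 0 0 0;0.002 0 0 0 0;0.003 0 0 0 0;0.003 0 0 0 0' >/dev/null; python3 ok.py 2.5 && 
python3 -m pendant '0.001 0 0 0 0;0.002 0 0 0 0;0.003 0 0 0 0;0.003 0 0 0 0' >/dev/null; python3 ok.py 2.5 && 
python3 -m pendant '0.001 0 0 0 0;0.002 0 0 0 0;0.003 0 0 0 0;0.003 0 0 0 0' >/dev/null; python3 ok.py 2.5 && 
python3 -m pendant '0.001 0 0 0 0;0.002 0 0 0 0;0.003 0 0 0 0;0.003 0 0 0 0' >/dev/null; python3 ok.py 2.5
python3 g.py .5 -.0395 .0275 1.4
```

```text
5.9 x 0.4987 z 0.0274 f [1.25, -0.21, 0.05]
6.3 x 0.5007 z 0.0274 f [-2.57, 0.76, 5.04]
6.3 x 0.5007 z 0.0274 f [-2.57, 0.76, 5.04]
6.3 x 0.5007 z 0.0274 f [-2.57, 0.76, 5.04]
6.3 x 0.5007 z 0.0274 f [-2.57, 0.76, 5.04]
6.3 x 0.5007 z 0.0274 f [-2.57, 0.76, 5.04]
6.3 x 0.5007 z 0.0274 f [-2.57, 0.76, 5.04]
t 6.3 [ 0.5007 -0.0389  0.0274] 1.42 [-2.57  0.76  5.04] 0.38275629765072505 shift [-0.0007  0.0005 -0.0001] turn 0.0004 q [-0.3   0.76  1.89  0.    0.5   1.25]
```

```bash
python3 -m pendant '0 0 -0.0005 0 0;0 0 -0.001 0 0;0 0 -0.001 0 0' >/dev/null; python3 ok.py 9;python3 -m pendant '0 0 0 0 0' >/dev/null; python3 ok.py 9
```

```text
6.6 x 0.5018 z 0.0282 f [-0.25, -0.65, -0.81]
6.7 x 0.5016 z 0.0282 f [0.16, 1.16, -1.43]
```

```bash
python3 -m pendant '0.001 0 0 0 0;0.002 0 0 0 0;0.003 0 0 0 0;0.003 0 0 0 0' >/dev/null; python3 ok.py 2 && 
python3 -m pendant '0.001 0 0 0 0;0.002 0 0 0 0;0.003 0 0 0 0;0.003 0 0 0 0' >/dev/null && python3 ok.py 2 &&
python3 -m pendant '0.001 0 0 0 0;0.002 0 0 0 0;0.003 0 0 0 0;0.003 0 0 0 0' >/dev/null && python3 ok.py 2 && 
python3 -m pendant '0.001 0 0 0 0;0.002 0 0 0 0;0.003 0 0 0 0;0.003 0 0 0 0' >/dev/null && python3 ok.py 2 && 
python3 -m pendant '0.001 0 0 0 0;0.002 0 0 0 0;0.003 0 0 0 0;0.003 0 0 0 0' >/dev/null && python3 ok.py 2 && 
python3 -m pendant '0.001 0 0 0 0;0.002 0 0 0 0;0.003 0 0 0 0;0.003 0 0 0 0' >/dev/null && python3 ok.py 2 &&
python3 -m pendant '0.001 0 0 0 0;0.002 0 0 0 0;0.003 0 0 0 0;0.003 0 0 0 0' >/dev/null && python3 ok.py 2
python3 g.py .5 -.0395 .0275 1.4
```

```text
7.1 x 0.5046 z 0.0283 f [0.96, -0.7, -0.64]
7.5 x 0.5074 z 0.0282 f [-0.37, -1.08, -0.67]
7.9 x 0.5096 z 0.0281 f [-2.31, 0.4, -1.15]
t 7.9 [ 0.5096 -0.0387  0.0281] 1.43 [-2.31  0.4  -1.15] 0.38681849205887425 shift [-0.0096  0.0006  0.0007] turn 0.0005 q [-0.29  0.76  1.86 -0.    0.52  1.25]
```

```bash
python3 -m pendant '0 0 0 0 0;0 0 0 0 0' >/dev/null; python3 ok.py 5 && python3 -m pendant '0.001 0 0 0 0;0.001 0 0 0 0;0.001 0 0 0 0' >/dev/null; python3 ok.py 5;python3 -m pendant '0 0 0 0 0' >/dev/null; python3 ok.py 5
```

```text
8.1 x 0.5096 z 0.0282 f [-2.53, 0.07, -1.67]
8.4 x 0.5103 z 0.0281 f [-4.91, 0.35, -1.01]
8.5 x 0.5103 z 0.0281 f [-5.57, 0.59, -1.26]
```

```bash
python3 -m pendant '0 0 0 0 0.6;0 0 0 0 0.6;0 0 0 0 0.6;0 0 0 0 0.6;0 0 -0.03 0 0.6;0 0 -0.05 0 0.6;-0.035 0 -0.05 0 0;-0.035 0 -0.05 0 0;-0.035 0 -0.05 0 0;-0.035 0 -0.05 0 0;-0.035 0 -0.02 0 0;-0.035 0 0 0 0;-0.035 0 0 0 0;-0.035 0 0 0 0' 20; python3 ok.py 5; python3 w.py w4
```

```text
t: 9.9
tcp_pos: [0.477, -0.0398, 0.028]
tool_rot: [1.0, 0.012, -0.0, -0.0]
force: [0.3, -0.3, -0.6]
finger_gap: 0.003
gripper_force: 0.0
9.9 x 0.477 z 0.028 f [0.28, -0.27, -0.56]
px [ 283    0  112  283 9414] [[269.0, 264.0], [370.0, -8.0], [461.0, 27.0], [360.0, 298.0]]
z pct [0.0001 0.0021 0.0227]
hull [[390, 0], [392, 200], [385, 232], [363, 282], [316, 282], [284, 267], [283, 226], [367, 0]]
z0  [[0.5874, -0.062, 0.0], [0.5214, -0.0674, 0.0], [0.5092, -0.0657, 0.0], [0.4889, -0.0586, 0.0], [0.4885, -0.0404, 0.0], [0.4943, -0.028, 0.0], [0.5105, -0.0276, 0.0], [0.5872, -0.0546, 0.0]]
z20 [[0.5823, -0.059, 0.02], [0.5251, -0.0636, 0.02], [0.5146, -0.0621, 0.02], [0.497, -0.056, 0.02], [0.4966, -0.0402, 0.02], [0.5017, -0.0295, 0.02], [0.5158, -0.0291, 0.02], [0.5821, -0.0525, 0.02]]
```

View pics/w4.png

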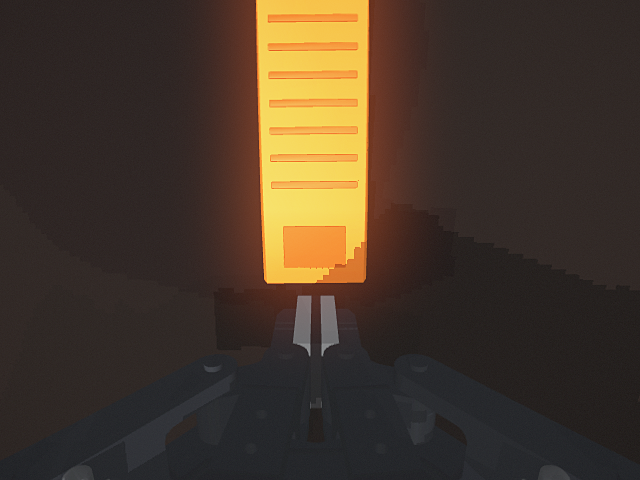

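The shut fingers stand behind the tail end, with the fingers at column 316 and the tail centred on column 315. Next I push, feeling for the bind.

```bash
python3 -m pendant '0.003 0 0 0 0;0.006 0 0 0 0;0.006 0 0 0 0' >/dev/null; python3 ok.py 4 && 
python3 -m pendant '0.001 0 0 0 0;0.001 0 0 0 0' >/dev/null && python3 ok.py 4 &&
python3 -m pendant '0.001 0 0 0 0;0.001 0 0 0 0' >/dev/null && python3 ok.py 4 &&
python3 -m pendant '0.001 0 0 0 0;0.001 0 0 0 0' >/dev/null && python3 ok.py 4 &&
python3 -m pendant '0.001 0 0 0 0;0.001 0 0 0 0' >/dev/null && python3 ok.py 4 &&
python3 -m pendant '0.001 0 0 0 0;0.001 0 0 0 0' >/dev/null && python3 ok.py 4 &&
python3 -m pendant '0.001 0 0 0 0;0.001 0 0 0 0' >/dev/null && python3 ok.py 4 &&
python3 -m pendant '0.001 0 0 0 0;0.001 0 0 0 0' >/dev/null && python3 ok.py 4; python3 -m pendant '0 0 0 0 0;0 0 0 0 0' >/dev/null; python3 ok.py 4
```

```text
10.25 x 0.4837 z 0.0291 f [0.06, 0.18, -0.54]
10.45 x 0.4837 z 0.0286 f [-0.21, -0.03, -0.53]
10.65 x 0.4845 z 0.0283 f [0.06, 0.13, 0.7]
10.85 x 0.4855 z 0.0283 f [0.34, -0.29, -0.16]
11.05 x 0.486 z 0.0282 f [-1.1, 0.26, 0.19]
11.25 x 0.4862 z 0.0282 f [-2.77, -0.36, 1.22]
11.45 x 0.4866 z 0.0282 f [-5.15, -0.57, 3.28]
11.65 x 0.4866 z 0.0282 f [-5.18, -1.02, 3.52]
```

```bash
python3 -m pendant '0.0005 0 0 0 0;0.0005 0 0 0 0;0.0005 0 0 0 0' >/dev/null; python3 ok.py 7.3 && 
python3 -m pendant '0.0005 0 0 0 0;0.0005 0 0 0 0;0.0005 0 0 0 0' >/dev/null && python3 ok.py 7.3 &&
python3 -m pendant '0.0005 0 0 0 0;0.0005 0 0 0 0;0.0005 0 0 0 0' >/dev/null && python3 ok.py 7.3 &&
python3 -m pendant '0.0005 0 0 0 0;0.0005 0 0 0 0;0.0005 0 0 0 0' >/dev/null && python3 ok.py 7.3;  python3 -m pendant '0 0 0 0 0;0 0 0 0 0' >/dev/null; python3 ok.py 4
```

```text
11.95 x 0.4867 z 0.0282 f [-5.41, -0.09, 3.52]
12.25 x 0.4868 z 0.0282 f [-6.34, -0.03, 3.67]
12.55 x 0.4869 z 0.0282 f [-5.93, -1.65, 4.61]
12.85 x 0.4871 z 0.0282 f [-7.46, -1.62, 5.48]
13.05 x 0.4871 z 0.0282 f [-7.77, 0.16, 5.14]
```

```bash
python3 -m pendant '-0.01 0 0 0 0;-0.02 0 0 0 0;-0.02 0 -0.05 0 0;-0.02 0 -0.09 0 0;-0.02 0 -0.09 0 0;-0.02 0 -0.09 0 0'; python3 g.py .6287 -.0362 .105 1.4
python3 - <<'E'
from h import *
from m import cloud
th=np.radians(1.4); R=np.array([[np.cos(th),-np.sin(th)],[np.sin(th),np.cos(th)]]); c=np.array([.7118,.0409])
for n,o in(("side","s1"),("scene","c1")):
    x=snap(n); save(x,n+"5.png"); pickle.dump(x,open(n+"5.pkl","wb"))
    for y in(load(o),x):
        P=cloud(y); g=(y["pixels"].min(2)>120)&(abs(P[...,2]-.066)<.005); L=(P[...,:2]-c)@R
        g&=(abs(L[...,0])<.11)&(abs(L[...,1])<.1); g&=cv2.morphologyEx(g.astype(np.uint8),cv2.MORPH_OPEN,np.ones((3,3)))>0
        r=cv2.minAreaRect(P[g][:,:2].astype(np.float32)*1000); A=np.c_[P[g][:,:2]-c,np.ones(g.sum())]; co=np.linalg.lstsq(A,P[g][:,2],rcond=None)[0]
        print(n,np.round(r[0],2),np.round(r[1],1),round(r[2],2),"plane",co.round(4))
x=load("side5"); a=cv2.cvtColor(x["pixels"],cv2.COLOR_RGB2BGR)[150:350,180:480]; cv2.imwrite("pics/s5.png",cv2.resize(a,None,fx=2.6,fy=2.6,interpolation=2))
E
```

```text
t: 13.65
tcp_pos: [0.4711, -0.0402, 0.1192]
tool_rot: [1.0, 0.012, 0.002, 0.001]
force: [0.8, 0.2, 0.6]
finger_gap: 0.002
gripper_force: 0.0
t 13.65 [ 0.4711 -0.0402  0.1192] 1.41 [0.79 0.17 0.59] 0.001698755121580549 shift [ 0.1576 -0.0002  0.0147] turn 0.0002 q [-0.32  0.56  1.93  0.    0.65  1.22]
side [712.61  41.63] [202.  183.7] 1.58 plane [-0.0021  0.0026  0.0649]
side [712.29  41.17] [201.9 182.8] 1.73 plane [-0.0015  0.0018  0.0649]
scene [711.29  40.86] [205.1 185.9] 1.78 plane [ 0.0037 -0.0055  0.0664]
scene [712.06  40.34] [206.6 185. ] 1.64 plane [ 0.0046 -0.0051  0.0664]
```

View pics/s5.png

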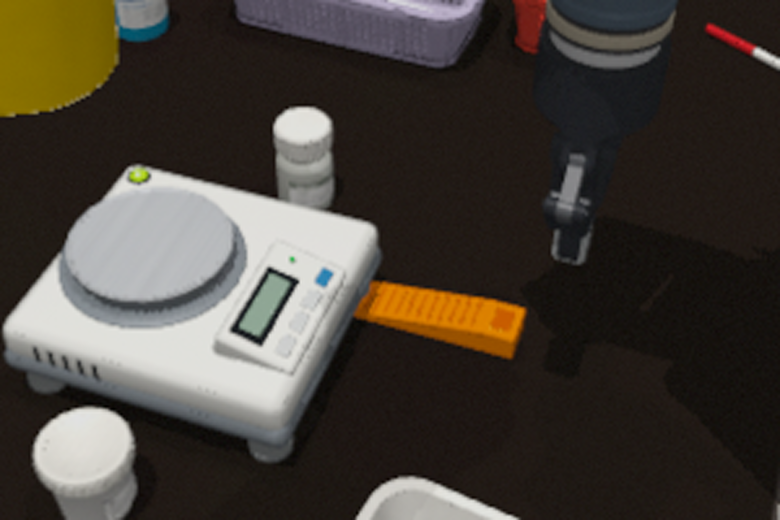

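The balance has not moved or tilted, and the wedge sits straight under the front right foot. Next is the press test on the corner.

```bash
cat > okz.py <<'E'
from station import sense
import sys
s=sense(); f=s["force"]; print(round(s["t"],2),[round(float(v),4) for v in s["tcp_pos"]],"f",[round(float(v),2) for v in f],flush=True)
sys.exit(int(f[2]>float(sys.argv[1])))
E
python3 -m pendant '0.04 0 0 0 0;0.08 0 0 0 0;0.12 0 0 0 0;0.158 0 0 0 0;0.158 0 0.015 0 0;0.158 0 0.024 0 0;0.158 0 0.028 0 0;0.158 0 0.028 0 0;0.158 0 0.028 0 0' >/dev/null; python3 okz.py 4 &&
python3 -m pendant '0 0 0.001 0 0;0 0 0.001 0 0' >/dev/null && python3 okz.py 4 &&
python3 -m pendant '0 0 0.001 0 0;0 0 0.001 0 0' >/dev/null && python3 okz.py 4 &&
python3 -m pendant '0 0 0.001 0 0;0 0 0.001 0 0' >/dev/null && python3 okz.py 4 &&
python3 -m pendant '0 0 0.001 0 0;0 0 0.001 0 0' >/dev/null && python3 okz.py 4 &&
python3 -m pendant '0 0 0.001 0 0;0 0 0.001 0 0' >/dev/null && python3 okz.py 4 &&
python3 -m pendant '0 0 0.001 0 0;0 0 0.001 0 0' >/dev/null && python3 okz.py 4
```

```text
14.65 [0.6265, -0.0358, 0.0895] f [-0.06, -0.15, 0.06]
14.85 [0.6278, -0.036, 0.0892] f [-0.69, 0.31, -0.8]
15.05 [0.6282, -0.036, 0.0883] f [0.51, -0.54, -0.74]
15.25 [0.6283, -0.036, 0.0881] f [-1.78, 0.79, 4.19]
```

```bash
python3 -m pendant '0 0 0 0 0;0 0 0 0 0' >/dev/null; python3 okz.py 8.8 &&
python3 -m pendant '0 0 0.0005 0 0;0 0 0.0005 0 0' >/dev/null && python3 okz.py 8.8 &&
python3 -m pendant '0 0 0.0005 0 0;0 0 0.0005 0 0' >/dev/null && python3 okz.py 8.8 &&
python3 -m pendant '0 0 0.0005 0 0;0 0 0.0005 0 0' >/dev/null && python3 okz.py 8.8; python3 -m pendant '0 0 0 0 0;0 0 0 0 0' >/dev/null;python3 okz.py 8.8
```

```text
15.45 [0.6283, -0.036, 0.0881] f [-1.47, 0.41, 5.34]
15.65 [0.6283, -0.036, 0.0881] f [-1.66, 0.54, 8.05]
15.85 [0.6283, -0.036, 0.0881] f [-3.29, 0.04, 10.31]
16.05 [0.6284, -0.036, 0.0881] f [-3.09, 0.52, 11.43]
```

The corner doesn't give at all from 5 to 11 N. I hold briefly, then lift off and check.

```bash
python3 -m pendant '0 0 -0.0002 0 0;0 0 -0.0002 0 0;0 0 -0.0002 0 0;0 0 -0.0002 0 0;0 0 -0.0002 0 0' >/dev/null;python3 okz.py 8.8
python3 -m pendant '0 0 -0.005 0 0;0 0 -0.03 0 0;0 0 -0.06 0 0;-0.05 0 -0.1 0 0;-0.1 0 -0.1 0 0;-0.15 0 -0.1 0 0;-0.15 0 -0.1 0 0;-0.15 0 -0.1 0 0;-0.15 0 -0.1 0 0;-0.15 0 -0.1 0 0'
python3 - <<'E'
from h import *
from m import cloud
th=np.radians(1.4); R=np.array([[np.cos(th),-np.sin(th)],[np.sin(th),np.cos(th)]]); c=np.array([.7118,.0409])
for n,o in(("side","side5"),("scene","scene5")):
    x=snap(n); pickle.dump(x,open(n+"6.pkl","wb"))
    for y in(load(o),x):
        P=cloud(y); g=(y["pixels"].min(2)>120)&(abs(P[...,2]-.066)<.005); L=(P[...,:2]-c)@R
        g&=(abs(L[...,0])<.11)&(abs(L[...,1])<.1); g&=cv2.morphologyEx(g.astype(np.uint8),cv2.MORPH_OPEN,np.ones((3,3)))>0
        r=cv2.minAreaRect(P[g][:,:2].astype(np.float32)*1000); A=np.c_[P[g][:,:2]-c,np.ones(g.sum())]; co=np.linalg.lstsq(A,P[g][:,2],rcond=None)[0]
        m=cv2.inRange(cv2.cvtColor(y["pixels"],cv2.COLOR_RGB2HSV),(7,180,100),(20,255,255))>0; m&=(np.linalg.norm(P[...,:2]-[.55,-.04],axis=2)<.12)
        print(n,np.round(r[0],2),round(r[2],2),"plane",co.round(4),"wedge",m.sum(),P[m].mean(0).round(4))
x=load("side6"); a=cv2.cvtColor(x["pixels"],cv2.COLOR_RGB2BGR)[150:350,180:480]; cv2.imwrite("pics/s6.png",cv2.resize(a,None,fx=2.6,fy=2.6,interpolation=2))
E
```

```text
16.55 [0.6283, -0.036, 0.0881] f [-2.88, -0.41, 8.99]
t: 17.55
tcp_pos: [0.4808, -0.0403, 0.1867]
tool_rot: [1.0, 0.012, 0.001, 0.0]
force: [0.1, 0.2, -0.6]
finger_gap: -0.002
gripper_force: 0.0
side [712.29  41.17] 1.73 plane [-0.0015  0.0018  0.0649] wedge 1126 [ 0.553  -0.0324  0.011 ]
side [713.06  41.1 ] 1.54 plane [-0.0016  0.0024  0.0649] wedge 1130 [ 0.5526 -0.0323  0.011 ]
scene [712.06  40.34] 1.64 plane [ 0.0046 -0.0051  0.0664] wedge 800 [ 0.5427 -0.0306  0.0131]
scene [711.23  41.51] 1.21 plane [ 0.0045 -0.006   0.0664] wedge 811 [ 0.5429 -0.0309  0.0129]
```

View pics/s6.png

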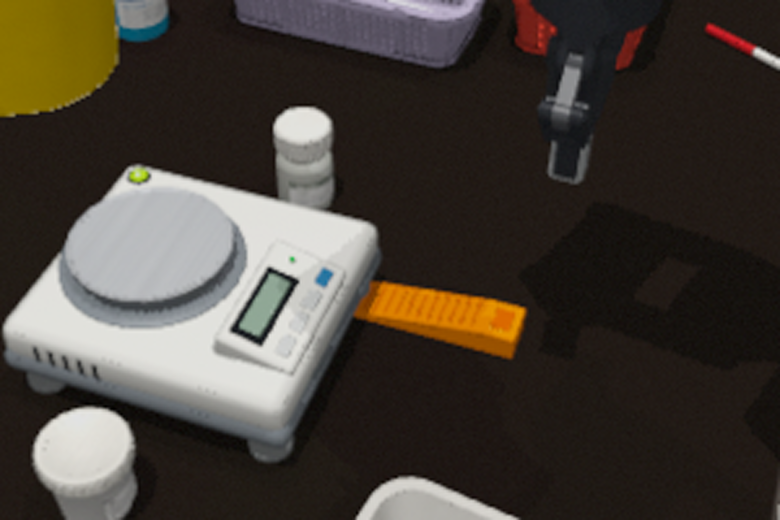

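The picture is unchanged: the wedge is in place, the balance is level, the jar and cup are undisturbed, and the arm is clear.

```bash
python3 -c "
from station import job; print(job.sign_off())"
```

```text
the job is handed in; nothing more can be done
None
```

The wedge is jammed under the front right foot at about 7.8 N of push; the corner held without giving when pressed with 9–11 N, the cameras showed no shift in the balance, jar or cup, and the job was handed in with the arm clear at about 18 s.

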